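# Put the mixed-up lids back on their own drug jars

### The job

After refilling, the four drug jars on the dispensary counter were all closed with the wrong lids: swap the lids about until every jar wears the lid of its own colour, properly seated. A lid that has to wait can lie on the steel dish, but never on the bare counter; set the porcelain down gently, without dropping or tipping it. Leave the jars and the brass mortar standing where they are.

Things in the scene. Friction and masses are not known exactly. Their poses are not given: they have to be found in the camera images.
- lid_blue: Cobalt blue porcelain lid, loose, 180 g, starts on a jar of another colour. Origin: centre of the plug's underside, z up its axis. Upwards: plug 54 mm wide (foot chamfered to 44), 0-12 mm; flange 80 mm wide, 12-16 mm, sloping up to 25 mm; upright round knob 25 mm wide, 25-56 mm, gripped across in any direction. Seated on any jar: origin 108 mm above the jar's.
- jar_blue: Cobalt blue porcelain drug jar, round, upright, loose but full (1.6 kg). Origin: centre of its underside, z up. 122 mm wide at the shoulder (72 mm up), 120 mm tall to the rim; neck 74 mm wide, mouth 66 mm, 28 mm deep: 6 mm play round a plug. From above its coloured shoulder shows round the lid. The four jars are alike but for colour; each takes one lid at a time.
- lid_green: Dark green porcelain lid, loose, 180 g, starts on a jar of another colour. Origin: centre of the plug's underside, z up its axis. Upwards: plug 54 mm wide (foot chamfered to 44), 0-12 mm; flange 80 mm wide, 12-16 mm, sloping up to 25 mm; upright round knob 25 mm wide, 25-56 mm, gripped across in any direction. Seated on any jar: origin 108 mm above the jar's.
- jar_green: Dark green porcelain drug jar, round, upright, loose but full (1.6 kg). Origin: centre of its underside, z up. 122 mm wide at the shoulder (72 mm up), 120 mm tall to the rim; neck 74 mm wide, mouth 66 mm, 28 mm deep: 6 mm play round a plug. From above its coloured shoulder shows round the lid. The four jars are alike but for colour; each takes one lid at a time.
- lid_red: Deep red porcelain lid, loose, 180 g, starts on a jar of another colour. Origin: centre of the plug's underside, z up its axis. Upwards: plug 54 mm wide (foot chamfered to 44), 0-12 mm; flange 80 mm wide, 12-16 mm, sloping up to 25 mm; upright round knob 25 mm wide, 25-56 mm, gripped across in any direction. Seated on any jar: origin 108 mm above the jar's.
- jar_red: Deep red porcelain drug jar, round, upright, loose but full (1.6 kg). Origin: centre of its underside, z up. 122 mm wide at the shoulder (72 mm up), 120 mm tall to the rim; neck 74 mm wide, mouth 66 mm, 28 mm deep: 6 mm play round a plug. From above its coloured shoulder shows round the lid. The four jars are alike but for colour; each takes one lid at a time.
- lid_yellow: Mustard yellow porcelain lid, loose, 180 g, starts on a jar of another colour. Origin: centre of the plug's underside, z up its axis. Upwards: plug 54 mm wide (foot chamfered to 44), 0-12 mm; flange 80 mm wide, 12-16 mm, sloping up to 25 mm; upright round knob 25 mm wide, 25-56 mm, gripped across in any direction. Seated on any jar: origin 108 mm above the jar's.
- jar_yellow: Mustard yellow porcelain drug jar, round, upright, loose but full (1.6 kg). Origin: centre of its underside, z up. 122 mm wide at the shoulder (72 mm up), 120 mm tall to the rim; neck 74 mm wide, mouth 66 mm, 28 mm deep: 6 mm play round a plug. From above its coloured shoulder shows round the lid. The four jars are alike but for colour; each takes one lid at a time.
- dish: Empty round stainless-steel dish flat on the counter (not the grey plate on the white balance), loose (0.5 kg), 140 mm wide over its rim, 15 mm high, flat inner floor 8 mm up and about 120 mm wide: room for one lid, plug down (lid origin then 8 mm above the dish's). Origin: centre of its underside on the counter, z up.
- mortar: Heavy brass mortar, 112 mm wide, 104 mm high, its pestle leaning out to 162 mm height; stands left of the jars and stays there. Origin: centre of its underside, z up. (Not listed: a white balance 64 mm high at the jars' right, a stack of brown paper packets 105 mm high beyond them.)
Mind the look-alikes: they are no part of the job. What is shaped like the lid_green but white is not meant.

How it is judged:
By the outcome, as a careful person would: the job done as asked, in the order asked, and still so for the second after the job is handed in, with the robot touching nothing.
It also fails if it takes over 128 s, if anything falls off the work surface, if the arm or the gripper's body presses on something with over 40 N, if the wrist force passes 120 N, or if a joint passes its speed limit or range.

### The arm

A 7-joint arm with a two-finger parallel gripper is mounted at the origin on the work surface. World frame = base frame: x ahead of the robot, y to its left, z up, the work surface at z = 0. Lengths are in m, angles in rad, forces in N, time in s.
With the tool pointing down it reaches from about 0.425 to 0.875 m from the base axis. Payload 9.9 kg.
Tool frame: the origin (TCP) lies midway between the tips of the shut fingers; the grasp point (between the pads) lies 19 mm behind it; z points along the fingers, y is the line along which they close (so a half turn about z gives the same grasp; the last joint's range is limited). The gripper opens to 85 mm and grips with 20 to 120 N. Pads are 22 mm wide; open, the fingers measure 114 mm over their backs; the gripper's body (76 mm by 85 mm) begins 54 mm behind the grasp point. The pads swing forward as they close: fully open they stand 13 mm farther back than shut.
Start: joints at [1.088, 0.576, 0.025, 1.437, -0.015, 1.129, -0.057], TCP at [0.262, -0.622, 0.231] pointing down, gripper open.
Joint ranges: [-2.76, 2.76], [-0.34, 2.15], [-1.52, 1.57], [0.19, 2.46], [-1.09, 4.23], [0.17, 1.99], [-2.82, 2.82]. Speed limits (rad/s): [2.22, 2.22, 3.01, 3.01, 3.14, 3.14, 3.14].

### API

Orientations are given as a 3x3 rotation matrix whose columns are the frame's x, y, z axes.
In Python, from station import env gives the robot as it stands. Calls block until the motion is done:
- env.movep(position, orientation): joint-space move of the TCP to a pose.
- env.move_linear(position, rotation=None, rate=0.15, threshold=None): straight line of the TCP; rotation=None keeps the orientation; rate is the mean speed in m/s. With threshold (N) it stops when the force on the tool has changed by that much, and returns True; else False.
- env.movej(angles): joint-space move.
- env.move_gripper(opening): opening from 0.0 (shut) to 1.0 (fully open); the grip force is fixed at half the most; returns when the fingers have stopped.
- env.hold(seconds).
- env.ik(position, orientation): joint angles nearest the present ones, or None.
- env.sense(): the state.
- env.camera(name): name is "scene" or "top"; returns (picture, depth): 400x640x3 uint8, red, green, blue; 400x640 float32, m along the optical axis (not along the pixel's ray), 0 where there is no reading.
- env.get_calibration(name): a dict with "K" (3x3 intrinsics, pixels), "cam_to_world" (4x4, takes a point from camera to world coordinates). Camera axes: x right, y up, looking along -z (the intrinsics and any distortion apply to the point x, -y, -z); pixel columns grow to the right and rows downward; lengths in m; the calibration is good to about 2 mm. A picture is of the moment at which its call begins. get_calibration takes no time and is no camera call.
A pose or a line that the arm cannot do raises env.IKError and nothing moves.
- env.finish_job(): hands the job in; it is judged then, once.
The state is a dict: "t": time; "joint_pos": joint angles; "qd": joint speeds; "joint_torque": joint torques, N m; "ee_pos": TCP position; "tcp_rot": TCP orientation; "force": force on the tool from outside, world axes, zero at the start; "ft_torque": the same for the moment, N m; "grip_width": opening from 0.0 (shut) to 1.0 (fully open); "grip_force": force on a finger pad.
Only numpy, scipy, OpenCV 4.12 (cv2) and the standard library are available. Lean on these libraries where they do the work, as an engineer would, in place of code of your own. Each camera call takes 0.05 s, during which the arm holds its last target. There are 200 camera calls.

## Working session

There is one attempt and no reset: what is moved stays moved. The work goes in short steps, each a Python script; the robot and the scene stay as the last script left them, time stands still between calls to the robot, and variables do not carry over. Pictures are saved under pics/ and viewed, at most 14 in all, crops included, and the job is handed in when it is done.

```bash
ls; mkdir -p pics
python3 - <<'E'
from station import env
import cv2,numpy as np
for n in ("top","scene"):
    p,d=env.camera(n); cv2.imwrite(f"pics/{n}0.png",p[:,:,::-1]); np.save(f"{n}_d.npy",d)
    print(n,env.get_calibration(n))
s=env.sense();print(s["t"],s["ee_pos"],s["tcp_rot"],s["grip_width"])
E
```

```text
pics
top {'K': array([[474.21534473,   0.        , 325.84848314],
       [  0.        , 474.21534473, 197.89552051],
       [  0.        ,   0.        ,   1.        ]]), 'cam_to_world': array([[-0.0261724 ,  0.99434615, -0.10291133,  0.35306639],
       [-0.99959485, -0.02718375, -0.00843705,  0.01312779],
       [-0.01118686,  0.10264882,  0.99465475,  1.36925234],
       [ 0.        ,  0.        ,  0.        ,  1.        ]])}
scene {'K': array([[516.020284  ,   0.        , 324.32902493],
       [  0.        , 516.020284  , 194.39518768],
       [  0.        ,   0.        ,   1.        ]]), 'cam_to_world': array([[-0.62634362, -0.61916877,  0.47362824,  1.18572823],
       [ 0.77945871, -0.50657661,  0.36854343,  0.59341148],
       [ 0.01173841,  0.60000848,  0.79990751,  1.27051568],
       [ 0.        ,  0.        ,  0.        ,  1.        ]])}
0.1 [ 0.26197624 -0.62164566  0.23050067] [[ 9.21499810e-01  3.88378236e-01 -6.68237438e-04]
 [ 3.88378803e-01 -9.21498778e-01  1.38143547e-03]
 [-7.92605134e-05 -1.53252178e-03 -9.99998823e-01]] 1.0007730622535544
```

View pics/top0.png

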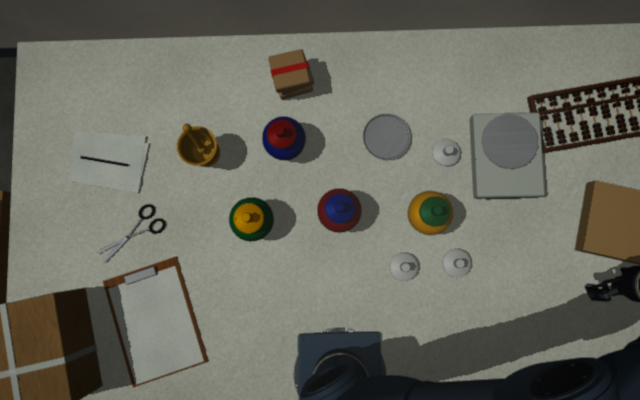

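View pics/scene0.png

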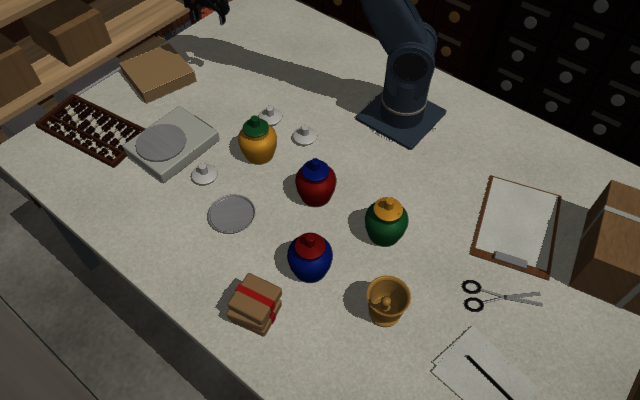

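Top view shows the lids on the wrong jars:
- Red lid on the blue jar (283,137).
- Blue lid on the red jar (340,209).
- Yellow lid on the green jar (250,218).
- Green lid on the yellow jar (431,212).

The dish is at (387,136). The mortar is at (198,146), and the white decoy lids at (447,152), (405,266) and (457,262). The other grey disc, at (510,140), is the balance plate, so it isn't the dish.

The job is two swaps through the dish: red with blue, and yellow with green.

```bash
cat > vis.py <<'E'
import numpy as np, cv2
from station import env
def hue(p): return cv2.cvtColor(p,cv2.COLOR_RGB2HSV)
def cmask(p,c):
    h=hue(p); H,S,V=[h[...,i].astype(int) for i in range(3)]
    r={"red":(H<8)|(H>170),"yellow":(H>=14)&(H<32),"green":(H>45)&(H<95),"blue":(H>105)&(H<135)}[c]
    return r&(S>120)&(V>30)
def cloud(d,n):
    c=env.get_calibration(n);K=c["K"];T=c["cam_to_world"]
    v,u=np.mgrid[:400,:640]
    P=np.stack([(u-K[0,2])/K[0,0]*d,-(v-K[1,2])/K[1,1]*d,-d],-1)
    return P@T[:3,:3].T+T[:3,3]
def ray(u,v,z,n):
    c=env.get_calibration(n);K=c["K"];T=c["cam_to_world"]
    r=T[:3,:3]@np.array([(u-K[0,2])/K[0,0],-(v-K[1,2])/K[1,1],-1])
    return T[:3,3]+r*(z-T[2,3])/r[2]
def circ(P):
    A=np.c_[2*P,np.ones(len(P))];s=np.linalg.lstsq(A,(P**2).sum(1),rcond=None)[0]
    return s[:2],np.sqrt(s[2]+s[:2]@s[:2])
E
cat > m.py <<'E'
from vis import *
pos={"red":(283,137,"blue"),"blue":(340,209,"red"),"yellow":(250,218,"green"),"green":(431,212,"yellow")}
pt,d=env.camera("top");ps,ds=env.camera("scene");C=cloud(d,"top");S=cloud(ds,"scene")
v,u=np.mgrid[:400,:640]
for l,(a,b,j) in pos.items():
    near=np.hypot(u-a,v-b)<30
    m=cmask(pt,l)&near&(C[...,2]>.09); P=C[m]
    k=P[P[:,2]>.158]; mid=(k[:,:2].max(0)+k[:,:2].min(0))/2
    c0=k[:,:2].mean(0)
    ms=cmask(ps,l)&(np.hypot(S[...,0]-c0[0],S[...,1]-c0[1])<.06)&(S[...,2]>.158); q=S[ms]
    # jar silhouette circle at shoulder height
    mj=((cmask(pt,j)|cmask(pt,l))&near).astype(np.uint8)
    cn=max(cv2.findContours(mj,0,1)[0],key=cv2.contourArea);(x,y),r=cv2.minEnclosingCircle(cn)
    J=ray(x,y,.08,"top")
    print(l,"on",j,"zmax",P[:,2].max().round(4),len(k),"knob top cam",c0.round(4),mid.round(4),"scene",len(q),q[:,:2].mean(0).round(4),q[:,2].max().round(3),"jar",J[:2].round(4),"px r",round(r,1),"R",np.hypot(*c0).round(3))
g=cv2.HoughCircles(cv2.GaussianBlur(cv2.cvtColor(pt,cv2.COLOR_RGB2GRAY),(3,3),0),cv2.HOUGH_GRADIENT,1,60,param1=80,param2=15,minRadius=20,maxRadius=28)
for x,y,r in g[0]:
    if abs(x-387)<15 and abs(y-136)<15: print("dish",x,y,r,ray(x,y,.012,"top"))
D=C[120:152,372:402];print("dish z",np.median(D[...,2]))
rim=(np.hypot(u-387,v-136)<36)&(C[...,2]>.0125);P=C[rim];print("rim",len(P),circ(P[:,:2]),P[:,2].mean())
E
python3 m.py
```

```text
red on blue zmax 1.3693 71 knob top cam [0.6503 0.1363] [0.5113 0.0822] scene 74 [0.6605 0.1409] 0.169 jar [0.657  0.1376] px r 21.0 R 0.664
blue on red zmax 1.3693 75 knob top cam [ 0.4523 -0.0092] [ 0.4098 -0.0034] scene 50 [ 0.457  -0.0082] 0.172 jar [ 0.4521 -0.0098] px r 21.1 R 0.452
yellow on green zmax 1.3693 79 knob top cam [0.4335 0.2244] [0.4003 0.1274] scene 61 [0.4374 0.2306] 0.172 jar [0.4346 0.2312] px r 21.0 R 0.488
green on yellow zmax 1.3693 59 knob top cam [ 0.4387 -0.2549] [ 0.4026 -0.128 ] scene 43 [ 0.4419 -0.2574] 0.169 jar [ 0.4382 -0.2579] px r 22.2 R 0.507
dish 387.5 137.5 24.6 [ 0.66530242 -0.15942859  0.012     ]
dish z 0.007475338106759266
rim 229 (array([ 0.54431586, -0.0862518 ]), np.float64(0.16477590062820222)) 0.11556995244859304
```

```bash
sed -i 's/(C\[...,2\]>.09)/(C[...,2]>.09)\&(C[...,2]<.18)/; s/(S\[...,2\]>.158)/(S[...,2]>.158)\&(S[...,2]<.18)/; s/(C\[...,2\]>.0125)/(C[...,2]>.0125)\&(C[...,2]<.02)/' m.py; python3 m.py
python3 - <<'E'
from vis import *
R=env.sense()["tcp_rot"]
def rot(a):
    return np.array([[np.cos(a),np.sin(a),0],[np.sin(a),-np.cos(a),0],[0,0,-1.]])
for p in [(.656,.138),(.454,-.009),(.436,.228),(.44,-.256),(.665,-.16)]:
    for a in (0,.5,1.57,-.5,-1.57,np.arctan2(p[1],p[0])):
        q=[env.ik([*p,z],rot(a)) for z in (.04,.137,.25)]
        print(p,round(a,2),[None if x is None else np.round(x,2).tolist() for x in q][1:])
p,_=env.camera("top");cv2.imwrite("pics/crop1.png",cv2.resize(p[100:290,220:480,::-1],None,fx=3,fy=3,interpolation=cv2.INTER_CUBIC))
E
```

```text
red on blue zmax 0.1687 68 knob top cam [0.6588 0.14  ] [0.6591 0.1407] scene 69 [0.6602 0.141 ] 0.172 jar [0.6569 0.1375] px r 21.0 R 0.674
blue on red zmax 0.1676 74 knob top cam [ 0.4551 -0.0098] [ 0.4551 -0.0096] scene 51 [ 0.4571 -0.0078] 0.172 jar [ 0.4521 -0.0098] px r 21.1 R 0.455
yellow on green zmax 0.1692 74 knob top cam [0.4359 0.2301] [0.4359 0.2299] scene 64 [0.4378 0.2308] 0.169 jar [0.4346 0.2312] px r 21.0 R 0.493
green on yellow zmax 0.1689 59 knob top cam [ 0.4404 -0.2596] [ 0.4406 -0.2596] scene 42 [ 0.4421 -0.2574] 0.17 jar [ 0.4382 -0.2579] px r 22.2 R 0.511
dish 387.5 137.5 24.6 [ 0.66530242 -0.15942859  0.012     ]
dish z 0.007644022188157407
rim 203 (array([ 0.67039988, -0.15364106]), np.float64(0.061950054487191944)) 0.014736296958155792
(0.656, 0.138) 0 [[-0.22, 0.65, -0.1, 1.56, 0.07, 0.93, -1.91], [-0.14, 0.56, -0.24, 1.42, 0.14, 1.18, -1.96]]
(0.656, 0.138) 0.5 [[-0.16, 0.66, -0.2, 1.56, 0.15, 0.94, -1.48], [-0.09, 0.57, -0.32, 1.41, 0.18, 1.19, -1.5]]
(0.656, 0.138) 1.57 [[-0.03, 0.68, -0.42, 1.55, 0.32, 0.98, -0.55], [0.0, 0.59, -0.5, 1.41, 0.29, 1.22,
[... 2337 characters left out ...]
9, 1.85, -0.07, 0.99, -1.58]]
(0.665, -0.16) 0 [[0.14, 0.67, 0.05, 1.53, -0.04, 0.94, -1.37], [0.15, 0.58, 0.03, 1.38, -0.02, 1.18, -1.39]]
(0.665, -0.16) 0.5 [[0.21, 0.67, -0.07, 1.52, 0.05, 0.95, -0.95], [0.2, 0.58, -0.07, 1.38, 0.04, 1.19, -0.94]]
(0.665, -0.16) 1.57 [[0.35, 0.68, -0.32, 1.52, 0.24, 0.98, -0.04], [0.35, 0.59, -0.33, 1.37, 0.19, 1.21, 0.01]]
(0.665, -0.16) -0.5 [[0.05, 0.68, 0.2, 1.53, -0.15, 0.95, -1.77], [0.07, 0.58, 0.18, 1.39, -0.11, 1.18, -1.81]]
(0.665, -0.16) -1.57 [[-0.1, 0.72, 0.49, 1.54, -0.39, 0.98, -2.64], [-0.09, 0.62, 0.47, 1.39, -0.29, 1.2, -2.73]]
(0.665, -0.16) -0.24 [[0.1, 0.67, 0.12, 1.53, -0.09, 0.94, -1.56], [0.11, 0.58, 0.1, 1.38, -0.06, 1.18, -1.59]]
```

View pics/crop1.png

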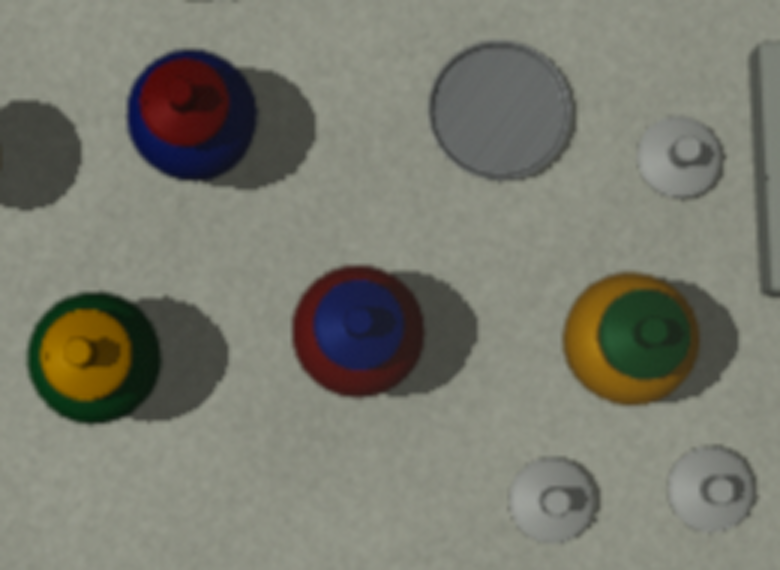

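The crop confirms the four pairs (red on blue, blue on red, yellow on green, green on yellow). The plain dish is at crop (503,111), and every lid I'll pick is coloured, so the white decoys stay put. I'll move the red lid to the dish first.

```bash
cat > rob.py <<'E'
from vis import *
a=.8
R=np.array([[np.cos(a),np.sin(a),0],[np.sin(a),-np.cos(a),0],[0,0,-1.]])
OFF=.030      # TCP above lid origin when gripping
HI=.245
def st(t=""):
    s=env.sense(); print(t,"t",round(s["t"],1),"tcp",s["ee_pos"].round(4),"w",round(s["grip_width"],3),"gf",round(float(np.max(s["grip_force"])),1),"F",np.round(s["force"],1))
    return s
def pick(xy,z0):
    env.movep([*xy,max(HI-.03,z0+.09)],R); env.move_gripper(.7)
    h=env.move_linear([*xy,z0+OFF],rate=.1,threshold=8); st(f"down {h}")
    env.move_gripper(0.); st("grip")
    env.move_linear([*xy,z0+OFF+.025],rate=.06); env.move_linear([*xy,HI],rate=.2); st("lift")
def carry(xy,z0):
    env.move_linear([*xy,HI],rate=.2)
    env.move_linear([*xy,z0+OFF+.025],rate=.15)
def lower(xy,z0):
    h=env.move_linear([*xy,z0+OFF-.003],rate=.025,threshold=4)
    s=st(f"contact {h}"); print("lid z - nominal mm",round((s["ee_pos"][2]-OFF-z0)*1e3,1)); return s
def release(xy):
    env.move_gripper(.7); z=env.sense()["ee_pos"][2]
    env.move_linear([*xy,z+.045],rate=.12); st("off")
def rim(xy,n="top"):
    "centre of an open jar's rim from depth"
    out=[]
    for n in ("top","scene"):
        p,d=env.camera(n);C=cloud(d,n)
        m=(np.hypot(C[...,0]-xy[0],C[...,1]-xy[1])<.05)&(C[...,2]>.114)&(C[...,2]<.128)
        P=C[m][:,:2]; out.append((n,len(P),*[np.round(x,4) for x in circ(P)],P.mean(0).round(4),((P.max(0)+P.min(0))/2).round(4)))
    return out
E
python3 - <<'E'
from rob import *
env.movep([.55,-.1,.28],R)
pick((.6595,.1408),.108)
p,_=env.camera("scene");cv2.imwrite("pics/s1.png",p[:,:,::-1])
E
```

```text
down False t 4.8 tcp [0.6599 0.141  0.1387] w 0.701 gf 0.0 F [ 0.5 -0.  -0.1]
grip t 5.3 tcp [0.6602 0.1407 0.1389] w 0.273 gf 59.5 F [ 0.5 -0.9  5.8]
lift t 6.4 tcp [0.659  0.1406 0.244 ] w 0.272 gf 59.0 F [-0.7 -1.  -3.3]
```

View pics/s1.png

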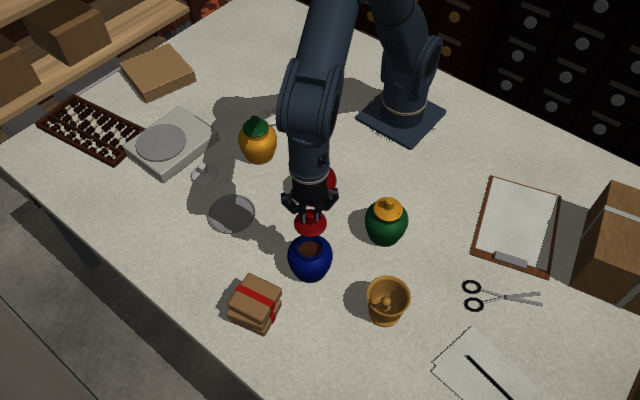

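The red lid is held upright at (310,222), above the open blue jar at (310,258). Next I'll put it on the dish and measure the blue jar's mouth.

Run:
```python
from rob import *
d=(.6655,-.159)
carry(d,.008)
s=lower(d,.008)
release(d)
print(rim((.6595,.1408)))
p,_=env.camera("scene");cv2.imwrite("pics/s2.png",cv2.resize(p[150:350,150:400,::-1],None,fx=3,fy=3))
```

```text
contact True t 10.3 tcp [ 0.6653 -0.159   0.0389] w 0.273 gf 59.9 F [-0.9 -0.2  6.3]
lid z - nominal mm 0.9
off t 11.3 tcp [ 0.6654 -0.159   0.0827] w 0.701 gf 0.0 F [-1.4  0.3  0.1]
[('top', 138, array([0.6593, 0.1386]), np.float64(0.0348), array([0.6602, 0.1391]), array([0.6588, 0.1387])), ('scene', 171, array([0.6596, 0.1385]), np.float64(0.0349), array([0.66  , 0.1396]), array([0.6594, 0.1376]))]
```

View pics/s2.png

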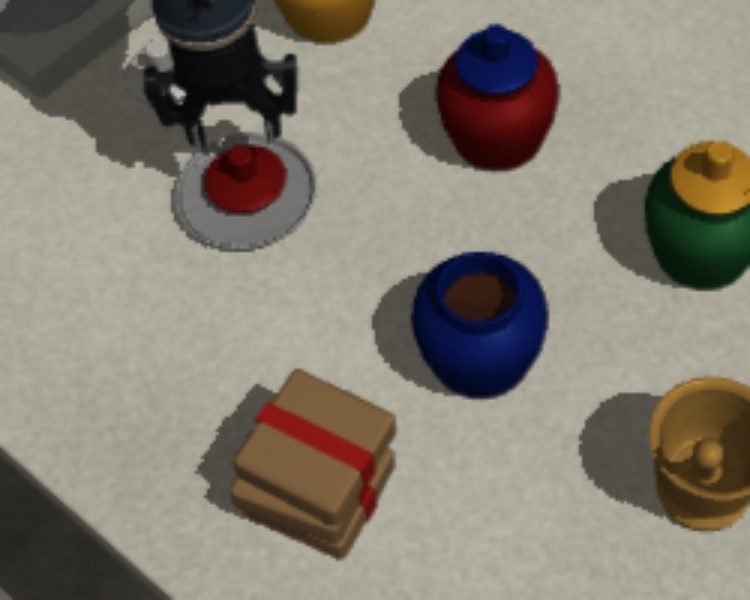

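The red lid sits upright on the dish (crop 243,182). The blue jar's mouth is open, and both views put its centre at (.6594,.1386) with a radius of 35 mm, as it should be. Next is the blue lid, with a stop if it catches on the rim.

```bash
cat > seq.py <<'E'
from rob import *
def up(): s=env.sense()["ee_pos"]; env.move_linear([s[0],s[1],HI],rate=.2)
def transfer(src,zs,dst,zd=.108):
    up(); pick(src,zs); carry(dst,zd); s=lower(dst,zd)
    ok=s["ee_pos"][2]-OFF-zd<.0035
    if ok: release(dst)
    else: print("NOT SEATED - holding")
    return ok
E
python3 - <<'E'
from seq import *
ok=transfer((.456,-.009),.108,(.6595,.1386))
if ok: up(); print(rim((.456,-.009)))
p,_=env.camera("scene");cv2.imwrite("pics/s3.png",p[100:350,100:420,::-1])
E
```

```text
down False t 14.6 tcp [ 0.4564 -0.0089  0.1384] w 0.696 gf 0.0 F [-0.6  0.2 -0. ]
grip t 15.0 tcp [ 0.4563 -0.009   0.1387] w 0.273 gf 58.6 F [-0.6 -0.   7.3]
lift t 16.1 tcp [ 0.4556 -0.0092  0.2442] w 0.271 gf 58.9 F [-0.4  0.6 -1.7]
contact True t 19.1 tcp [0.6593 0.1385 0.1388] w 0.273 gf 59.7 F [-1.3 -0.5  5.7]
lid z - nominal mm 0.8
off t 20.1 tcp [0.6594 0.1385 0.1827] w 0.699 gf 0.0 F [-0.4 -0.4 -0.7]
[('top', 22, array([ 0.4549, -0.0207]), np.float64(0.0247), array([ 0.4571, -0.0427]), array([ 0.4562, -0.0423])), ('scene', 4, array([0.4459, 0.0152]), np.float64(0.0118), array([0.4425, 0.0243]), array([0.4433, 0.0244]))]
```

View pics/s3.png

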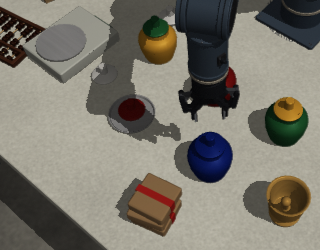

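The blue lid is seated on the blue jar at (210,145), at nominal height. Next is red from the dish, measuring the red jar's mouth once the arm is clear of it.

Run:
```python
from seq import *
up(); env.move_linear([.6655,-.159,HI],rate=.25)
pick((.6655,-.159),.008)
r=rim((.456,-.009)); print(r)
g=[x[2] for x in r if abs(x[3]-.035)<.0025 and np.hypot(*(x[2]-[.456,-.009]))<.009]
dst=np.mean(g,0) if g else np.array([.456,-.009]); print(len(g),dst)
carry(dst,.108); s=lower(dst,.108)
if s["ee_pos"][2]-OFF-.108<.0035: release(dst); up()
else: print("HOLD")
```

```text
down False t 24.6 tcp [ 0.6658 -0.159   0.0386] w 0.698 gf 0.0 F [-0.8  0.2 -0.8]
grip t 25.1 tcp [ 0.6655 -0.1589  0.0384] w 0.274 gf 59.1 F [-2.7  0.8  5.9]
lift t 26.7 tcp [ 0.6648 -0.1589  0.2436] w 0.268 gf 58.9 F [-0.4  0.  -2.4]
[('top', 132, array([ 0.4539, -0.0099]), np.float64(0.0348), array([ 0.4557, -0.0103]), array([ 0.4537, -0.0092])), ('scene', 133, array([ 0.4541, -0.01  ]), np.float64(0.0348), array([ 0.4534, -0.0091]), array([ 0.4541, -0.0094]))]
2 [ 0.454   -0.00995]
contact True t 29.8 tcp [ 0.4538 -0.0099  0.1383] w 0.271 gf 59.9 F [-0.8 -0.7  7.3]
lid z - nominal mm 0.3
off t 30.8 tcp [ 0.4539 -0.0101  0.1825] w 0.701 gf 0.0 F [ 0.1 -0.4  0.1]
```

The red lid is seated on the red jar. Now the second swap starts: yellow to the dish, then measure the green jar's mouth.

```bash
cat >> seq.py <<'E'
def rimxy(xy):
    r=rim(xy); g=[x[2] for x in r if abs(x[3]-.035)<.0025 and np.hypot(*(x[2]-xy))<.009]
    print([(x[0],x[1],x[2],x[3]) for x in r]); return np.mean(g,0) if g else None
E
python3 - <<'E'
from seq import *
ok=transfer((.437,.2305),.108,(.6655,-.159),.008)
g=rimxy((.437,.2305)) if ok else None
if g is not None:
    print("green jar",g)
    if transfer((.441,-.2585),.108,g): up()
p,_=env.camera("scene");cv2.imwrite("pics/s4.png",p[80:350,100:480,::-1])
E
```

```text
down False t 33.6 tcp [0.4373 0.2308 0.1384] w 0.7 gf 0.0 F [-0.4  0.2  1.3]
grip t 34.0 tcp [0.4372 0.2307 0.1387] w 0.267 gf 58.6 F [-1.4 -1.3  6.7]
lift t 35.1 tcp [0.4367 0.23   0.2441] w 0.271 gf 58.9 F [-0.4  0.7 -2.2]
contact True t 39.8 tcp [ 0.6653 -0.159   0.0388] w 0.275 gf 59.7 F [-0.1  0.5  5.5]
lid z - nominal mm 0.8
off t 40.8 tcp [ 0.6654 -0.1591  0.0828] w 0.704 gf 0.0 F [ 0.5 -0.   0.1]
[('top', 143, array([0.4362, 0.2315]), np.float64(0.0348)), ('scene', 160, array([0.4367, 0.2317]), np.float64(0.0346))]
green jar [0.43645 0.2316 ]
down False t 43.9 tcp [ 0.4414 -0.2586  0.1384] w 0.701 gf 0.0 F [ 1.  -1.3  0.4]
grip t 44.4 tcp [ 0.4413 -0.2587  0.1388] w 0.276 gf 58.7 F [-1.4  0.3  6.1]
lift t 45.5 tcp [ 0.4405 -0.2584  0.2441] w 0.268 gf 58.9 F [ 0.5 -0.8 -1.6]
contact True t 49.7 tcp [0.4363 0.2315 0.1388] w 0.269 gf 59.8 F [-1.  -1.   7.2]
lid z - nominal mm 0.8
off t 50.6 tcp [0.4365 0.2314 0.183 ] w 0.701 gf 0.0 F [0.1 0.  0.5]
```

View pics/s4.png

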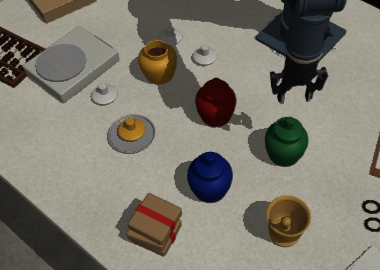

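Red, blue and green now wear their own lids, at (215,90), (210,162) and (287,125). The yellow lid is on the dish at (131,128), and the yellow jar at (158,50) is open.

Run:
```python
from seq import *
g=rimxy((.441,-.2585)); print(g)
if g is not None and transfer((.6655,-.159),.008,g):
    up(); env.movep([.5,-.45,.30],R); st("parked")
for n in ("top","scene"):
    p,d=env.camera(n);cv2.imwrite(f"pics/end_{n}.png",p[:,:,::-1])
    C=cloud(d,n)
    for c,xy in dict(blue=(.6594,.1386),red=(.454,-.01),green=(.4365,.2316),yellow=(g if g is not None else (.441,-.2585))).items():
        k=C[(np.hypot(C[...,0]-xy[0],C[...,1]-xy[1])<.05)&cmask(p,c)&(C[...,2]>.158)&(C[...,2]<.19)]
        print(n,c,len(k),k.mean(0).round(4),np.median(k[:,2]).round(4))
```

```text
[('top', 142, array([ 0.4404, -0.2578]), np.float64(0.0347)), ('scene', 122, array([ 0.4402, -0.2581]), np.float64(0.0347))]
[ 0.4403  -0.25795]
down False t 55.3 tcp [ 0.6659 -0.159   0.0386] w 0.7 gf 0.0 F [ 0.1  0.7 -0.1]
grip t 55.7 tcp [ 0.6655 -0.1589  0.0385] w 0.268 gf 59.2 F [-2.2  0.2  5.1]
lift t 57.3 tcp [ 0.6648 -0.159   0.2436] w 0.272 gf 58.9 F [-0.7  0.2 -2.2]
contact True t 60.3 tcp [ 0.4401 -0.2579  0.1384] w 0.27 gf 59.9 F [-1.8  1.2  7.5]
lid z - nominal mm 0.4
off t 61.3 tcp [ 0.4401 -0.258   0.1824] w 0.704 gf 0.0 F [ 0.6 -0.2 -0.1]
parked t 62.6 tcp [ 0.5001 -0.4482  0.2986] w 0.7 gf 0.0 F [-0.8  0.2  0.1]
top blue 70 [0.6572 0.138  0.163 ] 0.1628
top red 73 [ 0.4527 -0.0095  0.1633] 0.1635
top green 71 [0.4345 0.2304 0.1638] 0.1637
top yellow 76 [ 0.4385 -0.257   0.1632] 0.1633
scene blue 70 [0.6584 0.139  0.1639] 0.164
scene red 54 [ 0.4538 -0.0083  0.1632] 0.1632
scene green 58 [0.4352 0.2313 0.164 ] 0.164
scene yellow 47 [ 0.4405 -0.2559  0.1636] 0.1637
```

View pics/end_top.png

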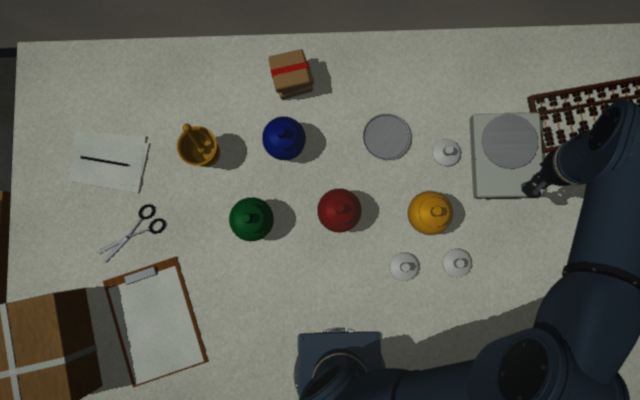

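View pics/end_scene.png

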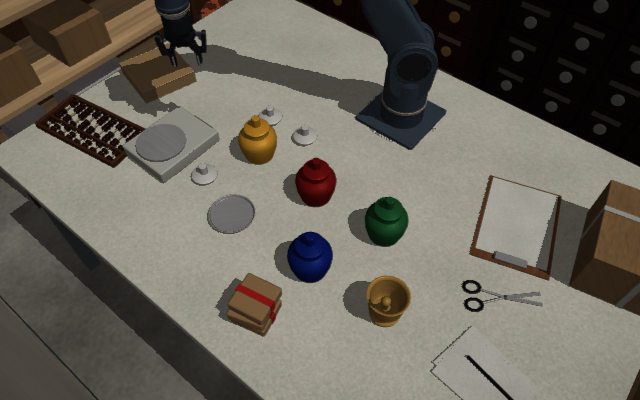

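All four jars wear their own lids: blue (284,138), green (251,218), red (340,210) and yellow (431,212). The knob tops are at 0.163–0.164 m, as expected for seated lids. The dish is empty, nothing else has moved, and the arm is clear.

```bash
python3 -c "
from station import env
print(env.finish_job())"
```

```text
the job is handed in; nothing more can be done
None
```

The job is handed in: all four jars wear the lid of their own colour, seated at the right height, after about 63 s of the 128 s allowed; the jars and mortar stand where they were.

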